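# Sort the desk handful: clips, stamp and highlighter to their homes

### The job

Sort the loose handful in the middle of the desk: put both binder clips into the blue tray, stand the wooden hand stamp upright in the middle of the red ink pad, and slide the yellow highlighter lengthwise under the low roof of the green pen dock until its leading end is at the back wall. Leave everything released and at rest.

Things in the scene. Friction and masses are not known exactly. Their poses are not given: they have to be found in the camera images.
- highlighter: yellow highlighter with a black cap, lying; 16 wide, 130 long, 13 high. Origin: centre of its underside; y runs along the barrel, z up. Grip across the barrel. Either end may lead. 15 g.
- stamp: wooden hand stamp, standing among the loose things (not the one far off at the right edge by the teal tin); block 32 (x) by 50 (y), 20 high, then a neck and a round knob 27 in diameter from 34 to 66 above the underside. Origin: centre of the underside; z up. Grip the knob. 60 g.
- blue_clip: blue binder clip, standing on its back with wire arms up; 41 long (x), its solid body 16 thick (y) and 22 high, wires to 39 high (wires are not solid). Origin: centre of the underside; z up. Grip across the thickness (y). 20 g.
- black_clip: black binder clip, standing on its back with wire arms up; 32 long (x), its solid body 12 thick (y) and 18 high, wires to 31 high (wires are not solid). Origin: centre of the underside; z up. Grip across the thickness (y). 20 g.
- clip_tray: blue open tray on a grey foot, fixed; 112 (x) by 88 (y) outside, walls 3.5 thick; inner floor 27 and rim 43.5 above the desk. Origin: centre of the underside, at desk height; z up. Room for the two clips one behind the other along x.
- ink_pad: black stamp-pad case, fixed; 80 (x) by 110 (y), with red pad 68 by 98 on it whose top is 30 above the desk. Origin: centre of the underside; z up.
- dock: green pen dock, fixed; base block 150 (x) by 74 (y), its top 28 above the desk. Origin: centre of the underside, at desk height; x points inward, z up. Over its inner half (x +1 to +75) a dark wooden roof with cork on top, 57 high; the gap below is 22 high (28 to 50 above the desk), 62 wide, open at x = +1, closed by a back wall with inner face at x = +71. The outer half (x -75 to +1) is open.
Things that resemble listed ones, but are neither listed nor needed, are in the scene too. What is shaped like the blue_clip but turquoise is not meant.

How it is judged:
By the outcome, as a careful person would: the job done as asked, in the order asked, and still so for the second after the job is handed in, with the robot touching nothing.
It also fails if it takes over 88 s, if anything falls off the work surface, if the arm or the gripper's body presses on something with over 40 N, if the wrist force passes 120 N, or if a joint passes its speed limit or range.

### The arm

A 7-joint arm with a two-finger parallel gripper is mounted at the origin on a cart in front of the work surface, level with it; the furniture and walls round the work are solid. World frame = base frame: x ahead of the robot, y to its left, z up, the work surface at z = 0. Lengths are in m, angles in rad, forces in N, time in s.
With the tool pointing down it reaches from about 0.425 to 0.975 m from the base axis. Payload 16.7 kg.
Tool frame: the origin (TCP) lies at the very end of the fingers, on their centre line; the grasp point (between the pads) lies 19 mm behind it (manip.grip_point_offset is the distance from the TCP to the grasp point, in m); z points along the fingers, y is the line along which they close (so a half turn about z gives the same grasp; the last joint's range is limited). The gripper opens to 85 mm and grips with 20 to 120 N. Pads are 22 mm wide; open, the fingers measure 114 mm over their backs; the gripper's body (76 mm by 85 mm) begins 54 mm behind the grasp point. The pads swing forward as they close: fully open they stand 13 mm farther back than shut.
Start: joints at [1.042, 0.426, 0.074, 1.606, -0.034, 1.111, -0.067], TCP at [0.25, -0.627, 0.231] pointing down, gripper open.
Joint ranges: [-2.85, 2.85], [-0.5, 2.14], [-1.23, 1.37], [0.21, 2.46], [-1.02, 4.16], [0.16, 2.05], [-2.73, 2.73]. Speed limits (rad/s): [1.89, 1.89, 2.39, 2.39, 3.01, 3.01, 3.01].

### API

Orientations are given as [roll, pitch, yaw] about the fixed x, y, z axes, in that order (R = Rz(yaw) Ry(pitch) Rx(roll)).
In Python, from rig import manip gives the robot as it stands.
- The arm moves only by the shell command python3 -m crank 'ROWS' [OPENING] [FORCE]. ROWS is a JSON list of rows, 1 to 12 of them, each of 6 numbers: dx, dy, dz in m, then a rotation vector rx, ry, rz in rad; each row is the pose to reach, as a shift and turn from the pose commanded when the command began, along the tool's axes at that moment; what a row does not reach only later rows make up. A row lasts 1/8 s, in which the tool goes at most 0.0625 m and 0.188 rad, less where a joint would pass 70% of its speed; a pose out of reach is approached as far as the arm can. OPENING is the opening from 0.0 (shut) to 1.0 (fully open), set as the command begins (- or left out keeps the last). The fingers move at their own pace and stop on an object; FORCE is the grip in N (left out, the last holds). Time passes only in rows, so rows that do not move let the fingers close. It prints the time, the measured TCP pose, the force, the opening and the grip force at its end.
- manip.get_obs(): the state, without advancing time (a new reading comes with each control period).
- manip.grab_frame(name): name is "scene" or "top" or "wrist"; returns a dict with "image" (420x560x3 uint8, red, green, blue), "camera_matrix" (3x3 intrinsics, pixels), "R" (3x3) and "t" (3): a world point X has camera coordinates R X + t. Camera axes: x right, y down, z forward; pixel columns grow to the right and rows downward; lengths in m; the calibration is good to about 2 mm. A picture is of the moment at which its call begins. There is no depth.
- manip.hand_in(): hands the job in; it is judged then, once.
The state is a dict: "time_s": time; "joint_pos": joint angles; "dq": joint speeds; "joint_efforts": joint torques, N m; "tcp_pos": TCP position; "orientation": TCP orientation; "ft_force": force on the tool from outside, world axes, zero at the start; "moment": the same for the moment, N m; "opening": opening from 0.0 (shut) to 1.0 (fully open); "grasp_force": force on a finger pad.
Only numpy, scipy, OpenCV 4.12 (cv2) and the standard library are available. Lean on these libraries where they do the work, as an engineer would, in place of code of your own. Each camera call takes 0.05 s, during which the arm holds its last target. There are 200 camera calls.

## Working session

There is one attempt and no reset: what is moved stays moved. The work goes in short steps, Python scripts to look and compute and a shell command to move; the robot and the scene stay as the last step left them, time stands still between calls to the robot, and variables do not carry over. Pictures are saved under pics/ and viewed, at most 14 in all, crops included, and the job is handed in when it is done.

```bash
ls; mkdir -p pics
cat > h.py <<'E'
import numpy as np, cv2
from rig import manip
def snap(n,f,crop=None,s=1):
    d=manip.grab_frame(n); np.savez(f'pics/{f}.npz',**d)
    save(f,f,crop,s); return d
def save(src,f,crop=None,s=1):
    d=np.load(f'pics/{src}.npz'); im=d['image'][:,:,::-1]
    if crop: x0,y0,x1,y1=crop; im=im[y0:y1,x0:x1]
    cv2.imwrite(f'pics/{f}.png',cv2.resize(im,None,fx=s,fy=s,interpolation=cv2.INTER_CUBIC))
def px2w(src,u,v,z):
    d=np.load(f'pics/{src}.npz'); K,R,t=d['camera_matrix'],d['R'],d['t']
    r=R.T@np.linalg.solve(K,[u,v,1]); c=-R.T@t
    return c+r*(z-c[2])/r[2]
def w2px(src,X):
    d=np.load(f'pics/{src}.npz'); p=d['camera_matrix']@(d['R']@np.array(X)+d['t']); return p[:2]/p[2]
E
python3 - <<'E'
from h import *
for n in ('top','scene'):
    d=snap(n,n+'0',s=1.4); print(n,-d['R'].T@d['t'],d['R'][2],d['camera_matrix'][0,0])
print(manip.get_obs())
E
```

```text
pics
top [ 0.43013985 -0.12420318  1.34690469] [ 0.05868269 -0.00482927 -0.99826501] 541.9576563360371
scene [-0.37371249 -0.8993297   0.72851476] [ 0.64990411  0.56089753 -0.5128534 ] 542.3688640979755
{'time_s': 0.1, 'joint_pos': array([ 1.04247534,  0.42667753,  0.07387924,  1.6065618 , -0.03408727,
        1.11082429, -0.06710593]), 'dq': array([ 0.00117466, -0.00314007,  0.00027924, -0.00052571, -0.00130667,
        0.00146678, -0.00140002]), 'joint_efforts': array([ 7.28801504e-03, -9.51526737e+01,  3.77079159e+00, -4.64404178e+01,
        1.96045364e-02,  6.39845763e-03, -7.26010944e-05]), 'tcp_pos': array([ 0.24944406, -0.62680163,  0.23066774]), 'orientation': array([-3.14038641e+00,  1.08000094e-04,  3.78764691e-01]), 'ft_force': array([-0.58987381, -0.69090853,  0.43434117]), 'moment': array([-0.04097875, -0.04006183, -0.03424553]), 'grasp_force': 0.0, 'opening': 1.0021766688517497}
```

View pics/top0.png

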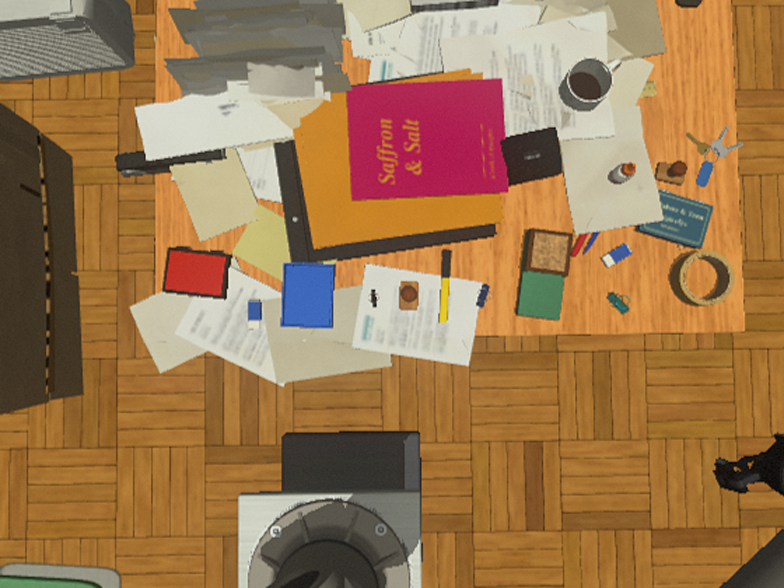

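View pics/scene0.png

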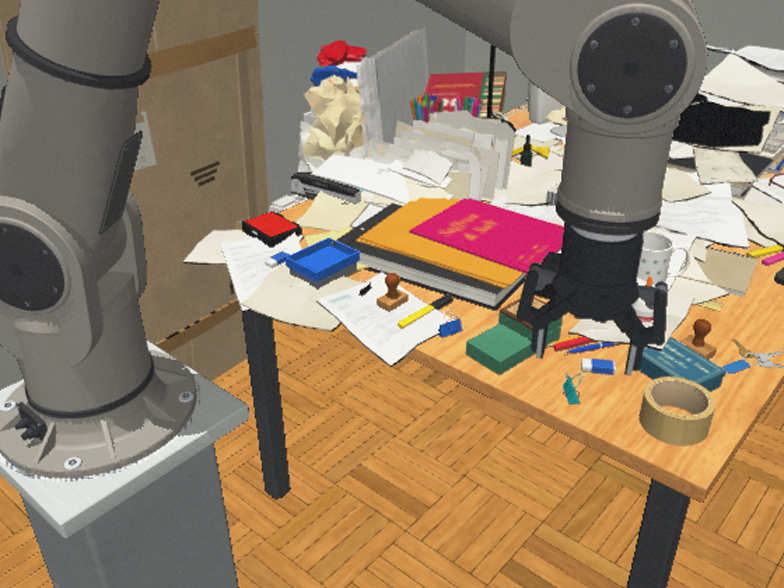

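The top view (1.4x) shows, from left to right: the red ink pad (197,272), blue tray (308,295), black clip (374,298), stamp (409,295), highlighter (445,286), blue clip (483,295) and dock (540,275) with its cork roof at the far side. 

Lookalikes:
- **Clips:** one at (483,295) is blue and one at (619,302) is turquoise, so I take the blue one in the handful.
- **Stamps:** one at (409,295) is in the handful and one at (671,172) is by the teal tin, so I take the first.

A crop will confirm both.

Run:
```python
from h import *
save('top0','c1',(244,171,364,261),6.6)
save('top0','c2',(110,155,250,245),5.6)
save('top0','c3',(360,155,460,235),7)
```

```text
(no output)
```

View pics/c1.png

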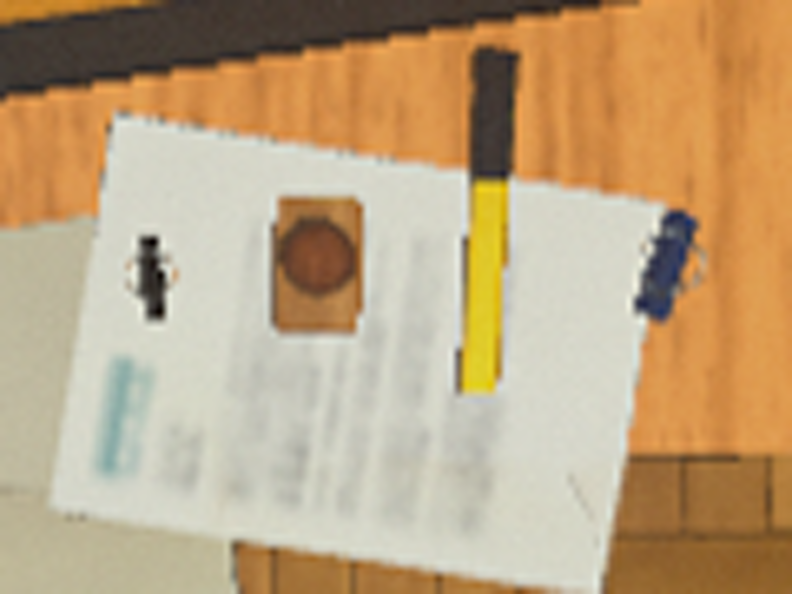

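View pics/c2.png

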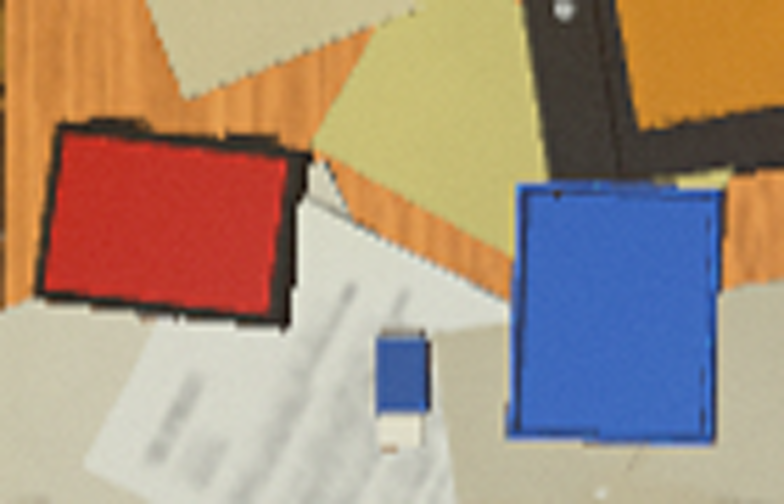

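View pics/c3.png

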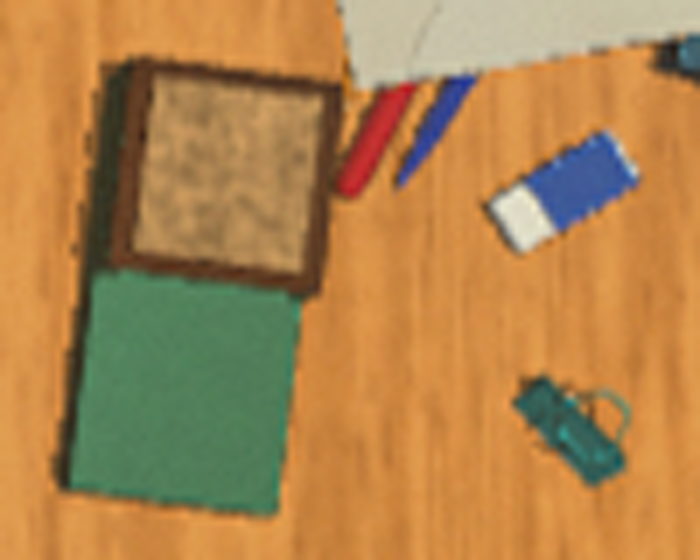

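c1 confirms the targets: 
- **Black clip:** its back runs (150,237) to (155,320).
- **Stamp:** the knob is at (317,256).
- **Highlighter:** it runs (495,48) to (480,393), cap at the far end.
- **Navy-blue clip:** it runs (682,212) to (652,320).

c2 shows the red pad's corners at (62,132), (290,157), (270,317) and (43,293), and the tray rim's at (518,184), (722,190), (715,442) and (508,438). In c3 the dock's outer edge is (68,487) to (277,514), and the roof corners are (140,60), (342,85), (320,293) and (110,268). The turquoise clip is at (570,430), apart from the handful.

Run:
```python
from h import *
np.set_printoptions(precision=4,suppress=True)
def P(o,s,u,v,z): return px2w('top0',o[0]+(u+.5)/s-.5,o[1]+(v+.5)/s-.5,z)[:2]
def line(n,o,s,a,b,z):
    A,B=P(o,s,*a,z),P(o,s,*b,z); d=A-B; print(n,'c',(A+B)/2,'len',np.hypot(*d).round(4),'yaw',np.arctan2(d[1],d[0]).round(3))
def quad(n,o,s,q,z):
    c=np.array([P(o,s,*p,z) for p in q]); e=np.roll(c,-1,0)-c
    print(n,'c',c.mean(0),'sides',np.hypot(*e.T),'ang',np.arctan2(e[:,1],e[:,0]).round(3))
c1,c2,c3=((244,171),6.6),((110,155),5.6),((360,155),7)
line('black',*c1,(150,237),(155,320),.018)
line('blue',*c1,(682,212),(652,320),.022)
line('hl',*c1,(495,48),(480,393),.010)
print('knob',P(*c1,317,256,.05)); quad('block',*c1,[(278,197),(362,200),(357,332),(273,330)],.02)
quad('pad',*c2,[(62,132),(290,157),(270,317),(43,293)],.03)
quad('tray',*c2,[(518,184),(722,190),(715,442),(508,438)],.0435)
quad('roof',*c3,[(140,60),(342,85),(320,293),(110,268)],.057)
line('dock outer edge',*c3,(68,487),(277,514),.028)
```

```text
black c [ 0.4876 -0.0862] len 0.0309 yaw 0.047
blue c [ 0.4894 -0.2772] len 0.0417 yaw -0.291
hl c [ 0.5081 -0.2117] len 0.1296 yaw -0.061
knob [ 0.4936 -0.147 ]
block c [ 0.4918 -0.1476] sides [0.0312 0.0491 0.0312 0.0495] ang [-1.621  3.088  1.533 -0.052]
pad c [0.5356 0.2229] sides [0.0999 0.0701 0.0991 0.0705] ang [-1.695  3.016  1.451 -0.114]
tray c [0.4936 0.0264] sides [0.0879 0.1084 0.0887 0.1093] ang [-1.615  3.104  1.537 -0.045]
roof c [ 0.5607 -0.3884] sides [0.0696 0.0719 0.0721 0.0723] ang [-1.709  3.009  1.438 -0.167]
dock outer edge c [ 0.4507 -0.3721] len 0.0732 yaw 1.428
```

```bash
cat > to.py <<'E'
# usage: to.py x y z yaw [x y z yaw ...] -> deltas in the present tool axes
import sys; from h import *
from scipy.spatial.transform import Rotation as R
o=manip.get_obs(); Rt=R.from_euler('xyz',o['orientation'])
a=np.array(sys.argv[1:],float).reshape(-1,4)
for x,y,z,w in a:
    d=Rt.inv().apply([x,y,z]-o['tcp_pos']); r=(Rt.inv()*R.from_euler('xyz',[np.pi,0,w])).as_rotvec()
    print(d.round(4),r.round(3),'rows>=%.1f'%max(np.linalg.norm(d)/.0625,np.linalg.norm(r)/.188))
print('t',o['time_s'],'F',o['ft_force'].round(1))
E
python3 to.py .4876 -.0862 .12 .047
```

```text
[ 0.4212 -0.4141  0.1111] [-0.001  0.     0.332] rows>=9.6
t 0.1 F [-0.6 -0.7  0.4]
```

```bash
python3 -m crank '[[0.1,-0.1,0.03,0,0,0.1],[0.2,-0.2,0.03,0,0,0.2],[0.3,-0.3,0.03,0,0,0.33],[0.4212,-0.4141,0.03,-0.001,0,0.332],[0.4212,-0.4141,0.03,-0.001,0,0.332],[0.4212,-0.4141,0.03,-0.001,0,0.332],[0.4212,-0.4141,0.03,-0.001,0,0.332],[0.4212,-0.4141,0.03,-0.001,0,0.332],[0.4212,-0.4141,0.03,-0.001,0,0.332],[0.4212,-0.4141,0.111,-0.001,0,0.332],[0.4212,-0.4141,0.111,-0.001,0,0.332],[0.4212,-0.4141,0.111,-0.001,0,0.332]]' 0.4 40; python3 to.py .4876 -.0862 .12 .047 .4876 -.0862 .003 .047
```

```text
time_s: 1.6
tcp_pos: [0.4867, -0.0859, 0.1188]
orientation: [3.141, 0.003, 0.048]
ft_force: [0.6, -0.8, 1.2]
opening: 0.4
grasp_force: 0.0
[ 0.0008  0.0004 -0.0012] [0.    0.003 0.001] rows>=0.0
[0.0012 0.0003 0.1158] [0.    0.003 0.001] rows>=1.9
t 1.6 F [ 0.6 -0.8  1.2]
```

Run:
```python
from h import *
snap('wrist','w1',s=1.2)
for X in ([.4876,-.0862,.018],[.4722,-.0862,.018],[.503,-.0862,.018],[.4936,-.147,.066]): print(w2px('w1',X)*1.2)
```

```text
[339.48484885 252.47812093]
[338.26118634 277.36859823]
[340.75729929 226.59524965]
[469.26538876 279.40430303]
```

View pics/w1.png

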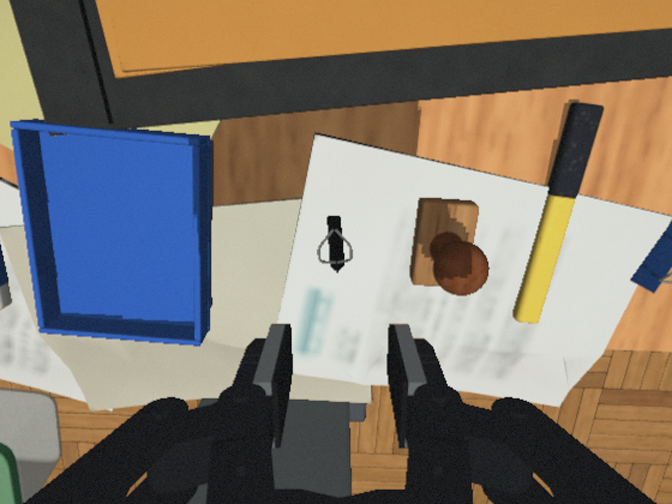

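The wrist view shows the clip's back from (335,217) to (337,270), with the knob at (461,265). The clip sits about 8 px farther ahead than predicted, so I'll compare the two cameras in mm.

Run:
```python
from h import *
np.set_printoptions(precision=4,suppress=True)
f=lambda u,v,z:px2w('w1',(u+.5)/1.2-.5,(v+.5)/1.2-.5,z)[:2]
print('clip',f(335,217,.018),f(337,270,.018),f(336,243.5,.018), 'knob',f(461,265,.05))
b=[f(*p,.02) for p in ((420,198),(478,203),(412,281))]; print('block c',(b[1]+b[2])/2,b)
t=[f(*p,.0435) for p in ((11,122),(212,138),(203,345),(40,332))]; print('tray',np.mean(t,0),t)
h=[f(*p,.010) for p in ((588,102),(526,323))]; print('hl',np.mean(h,0),np.hypot(*(h[0]-h[1])))
d=np.load('pics/w1.npz'); print('cam',-d['R'].T@d['t'])
```

```text
clip [ 0.5085 -0.0827] [ 0.4768 -0.0852] [ 0.493  -0.0839] knob [ 0.4949 -0.147 ]
block c [ 0.4966 -0.1448] [array([ 0.5218, -0.1285]), array([ 0.5205, -0.1605]), array([ 0.4728, -0.129 ])]
tray [0.4965 0.0275] [array([0.5536, 0.0703]), array([ 0.5507, -0.023 ]), array([ 0.4389, -0.0129]), array([0.4428, 0.0758])]
hl [ 0.5095 -0.2095] 0.13190098923090937
cam [ 0.5716 -0.0824  0.2619]
```

```bash
python3 -m crank '[[0.0035,-0.001,0.04,0,0.003,0],[0.0035,-0.001,0.08,0,0.003,0],[0.0035,-0.001,0.1,0,0.003,0],[0.0035,-0.001,0.114,0,0.003,0],[0.0035,-0.001,0.114,0,0.003,0],[0.0035,-0.001,0.114,0,0.003,0]]' 0.4 40;  python3 -m crank '[[0,0,0,0,0,0],[0,0,0,0,0,0],[0,0,0,0,0,0],[0,0,0,0,0,0],[0,0,0,0,0,0],[0,0,0,0,0,0]]' 0.0 40
```

```text
time_s: 2.4
tcp_pos: [0.4919, -0.086, 0.0074]
orientation: [3.14, -0.005, 0.046]
ft_force: [0.1, -0.4, 0.0]
opening: 0.397
grasp_force: 0.1
time_s: 3.15
tcp_pos: [0.4917, -0.0857, 0.007]
orientation: [3.14, -0.004, 0.047]
ft_force: [-0.8, -0.1, 8.5]
opening: 0.073
grasp_force: 38.3
```

```bash
python3 -m crank '[[0,0,-0.03,0,0,0],[0,0,-0.08,0,0,0],[0,0,-0.08,0,0,0],[0,0,-0.08,0,0,0]]' 0.0 40
python3 - <<'E'
from h import *
snap('wrist','w2',(150,120,430,330),2.8)
E
```

```text
time_s: 3.65
tcp_pos: [0.4909, -0.0856, 0.0863]
orientation: [3.14, -0.003, 0.047]
ft_force: [-1.0, -0.3, 0.2]
opening: 0.074
grasp_force: 36.7
```

View pics/w2.png

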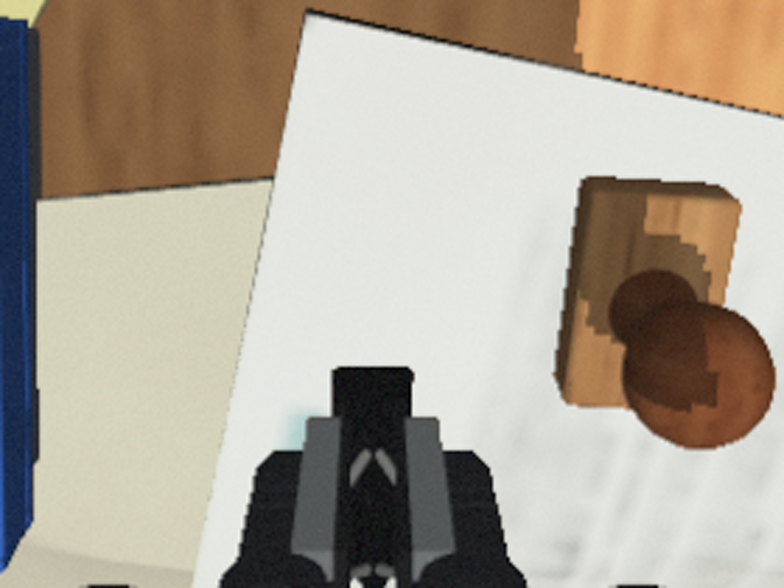

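The black clip is held square between the pads, around (372,420). Next is the tray.

```bash
python3 to.py .521 .026 .095 -.043 .521 .026 .036 -.043
```

```text
[ 0.0357 -0.11   -0.0092] [ 0.001 -0.002  0.09 ] rows>=1.9
[ 0.0355 -0.11    0.0498] [ 0.001 -0.002  0.09 ] rows>=2.0
t 3.7 F [ 1.   0.2 -0.2]
```

```bash
python3 -m crank '[[0.015,-0.05,-0.009,0,0,0.05],[0.036,-0.11,-0.009,0,0,0.09],[0.036,-0.11,-0.009,0,0,0.09],[0.036,-0.11,-0.009,0,0,0.09],[0.036,-0.11,0.02,0,0,0.09],[0.036,-0.11,0.045,0,0,0.09],[0.036,-0.11,0.049,0,0,0.09],[0.036,-0.11,0.049,0,0,0.09]]' - 40; python3 -m crank '[[0,0,0,0,0,0],[0,0,0,0,0,0],[0,0,0,0,0,0],[0,0,0,0,0,0]]' 0.35
```

```text
time_s: 4.7
tcp_pos: [0.5218, 0.0252, 0.0374]
orientation: [3.141, -0.003, -0.044]
ft_force: [-0.4, 0.1, 0.2]
opening: 0.072
grasp_force: 36.8
time_s: 5.2
tcp_pos: [0.5221, 0.0261, 0.0375]
orientation: [3.141, -0.003, -0.043]
ft_force: [0.1, -0.3, 0.5]
opening: 0.35
grasp_force: 0.0
```

```bash
python3 to.py .521 .026 .13 -.043  .491 -.276 .13 -.291
```

```text
[-0.0007  0.0002 -0.0925] [ 0.001 -0.003 -0.   ] rows>=1.5
[-0.0177  0.3032 -0.0923] [ 0.    -0.004  0.248] rows>=5.1
t 5.2 F [ 0.1 -0.3  0.5]
```

```bash
python3 -m crank '[[0,0,-0.05,0,0,0],[0,0,-0.09,0,0,0],[-0.005,0.06,-0.092,0,0,0.05],[-0.01,0.12,-0.092,0,0,0.1],[-0.015,0.18,-0.092,0,0,0.15],[-0.018,0.24,-0.092,0,0,0.2],[-0.018,0.303,-0.092,0,-0.003,0.248],[-0.018,0.303,-0.092,0,-0.003,0.248],[-0.018,0.303,-0.092,0,-0.003,0.248],[-0.018,0.303,-0.092,0,-0.003,0.248]]' 0.45
python3 - <<'E'
from h import *
snap('wrist','w3',s=1.2)
for X in ([.491,-.276,.022],): print(w2px('w3',X)*1.2)
E
```

```text
time_s: 6.45
tcp_pos: [0.491, -0.2745, 0.1295]
orientation: [-3.141, -0.0, -0.289]
ft_force: [0.2, 0.1, 0.5]
opening: 0.448
grasp_force: 0.0
[341.80719267 250.05440358]
```

View pics/w3.png

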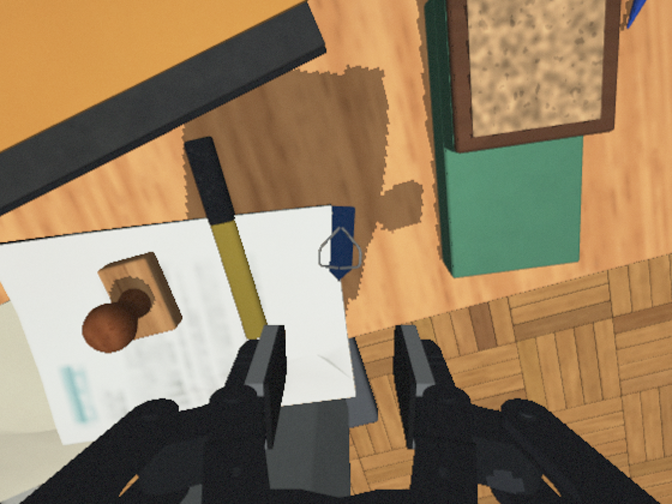

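The blue clip's back runs (343,206) to (341,278), in line with the fingers and about 4 mm ahead of the predicted point. I'll shift forward a little and grasp.

```bash
python3 -m crank '[[0.003,0.001,0.05,0,0,0],[0.003,0.001,0.1,0,0,0],[0.003,0.001,0.123,0,0,0],[0.003,0.001,0.123,0,0,0],[0.003,0.001,0.123,0,0,0]]' 0.45 40;  python3 -m crank '[[0,0,0,0,0,0],[0,0,0,0,0,0],[0,0,0,0,0,0],[0,0,0,0,0,0],[0,0,0,0,0,0],[0,0,0,0,0,0]]' 0.0 40; python3 -m crank '[[0,0,-0.05,0,0,0],[0,0,-0.1,0,0,0],[0,0,-0.1,0,0,0],[0,0,-0.1,0,0,0]]' - 40; python3 to.py .47 .027 .11 -.043 .47 .027 .037 -.043
```

```text
time_s: 7.12
tcp_pos: [0.494, -0.2775, 0.0076]
orientation: [3.141, -0.002, -0.29]
ft_force: [0.2, -0.1, 0.3]
opening: 0.449
grasp_force: 0.0
time_s: 7.88
tcp_pos: [0.494, -0.2779, 0.0077]
orientation: [3.141, -0.002, -0.291]
ft_force: [-0.7, 1.3, 8.4]
opening: 0.116
grasp_force: 37.9
time_s: 8.38
tcp_pos: [0.4932, -0.2777, 0.1069]
orientation: [3.141, -0.001, -0.291]
ft_force: [-0.2, -0.3, -0.9]
opening: 0.113
grasp_force: 36.6
[-0.1097 -0.2852 -0.0033] [ 0.    -0.001 -0.248] rows>=4.9
[-0.1098 -0.2852  0.0697] [ 0.    -0.001 -0.248] rows>=5.0
t 8.375 F [-0.2 -0.3 -0.9]
```

```bash
python3 -m crank '[[-0.022,-0.057,-0.003,0,0,-0.05],[-0.044,-0.114,-0.003,0,0,-0.1],[-0.066,-0.171,-0.003,0,0,-0.15],[-0.088,-0.228,-0.003,0,0,-0.2],[-0.107,-0.286,-0.003,0,0,-0.248],[-0.107,-0.286,-0.003,0,0,-0.248],[-0.107,-0.286,0.04,0,0,-0.248],[-0.107,-0.286,0.065,0,0,-0.248],[-0.107,-0.286,0.069,0,0,-0.248],[-0.107,-0.286,0.069,0,0,-0.248]]' - 40; python3 -m crank '[[0,0,0,0,0,0],[0,0,0,0,0,0],[0,0,0,0,0,0],[0,0,0,0,0,0]]' 0.45;python3 to.py .473 .027 .14 -.043  .495 -.146 .14 -.05 .495 -.146 .032 -.05
```

```text
time_s: 9.62
tcp_pos: [0.4728, 0.0267, 0.0374]
orientation: [3.141, 0.001, -0.044]
ft_force: [0.6, 0.2, -0.2]
opening: 0.114
grasp_force: 36.6
time_s: 10.12
tcp_pos: [0.473, 0.027, 0.0376]
orientation: [3.141, -0.001, -0.043]
ft_force: [0.5, -0.6, 0.1]
opening: 0.448
grasp_force: 0.0
[ 1.000e-04 -0.000e+00 -1.024e-01] [ 0.    -0.001 -0.   ] rows>=1.6
[ 0.0295  0.1719 -0.1023] [ 0.    -0.001  0.007] rows>=3.2
[0.0295 0.1719 0.0057] [ 0.    -0.001  0.007] rows>=2.8
t 10.125 F [ 0.5 -0.6  0.1]
```

```bash
python3 -m crank '[[0,0,-0.05,0,0,0],[0,0,-0.1,0,0,0],[0.01,0.06,-0.102,0,0,0],[0.02,0.12,-0.102,0,0,0],[0.0295,0.172,-0.102,0,0,0.007],[0.0295,0.172,-0.102,0,0,0.007],[0.0295,0.172,-0.102,0,0,0.007],[0.0295,0.172,-0.102,0,0,0.007]]' 0.6
python3 - <<'E'
from h import *
snap('wrist','w4',s=1.2)
o=manip.get_obs()['tcp_pos']; print(o)
for X in ([.495,-.146,.05],): print(w2px('w4',X)*1.2)
E
```

```text
time_s: 11.12
tcp_pos: [0.4949, -0.1449, 0.1394]
orientation: [-3.142, -0.0, -0.048]
ft_force: [1.1, -0.2, -0.2]
opening: 0.602
grasp_force: 0.0
[ 0.49490517 -0.14493595  0.13945613]
[340.98798545 260.93712459]
```

View pics/w4.png

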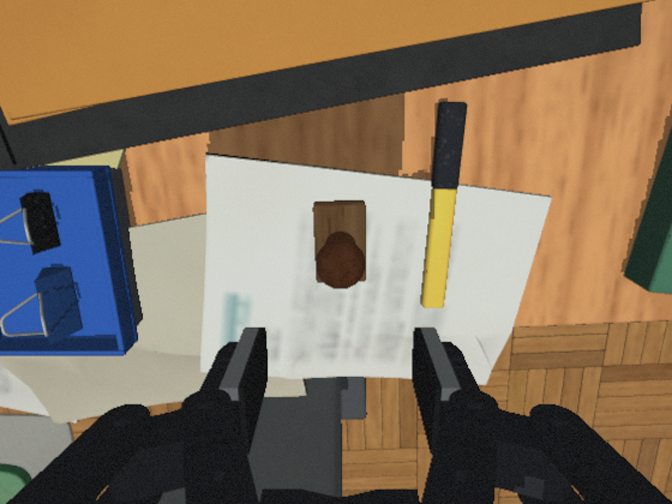

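Both clips stand in the tray, at (40,222) and (58,302). The knob at (341,261) matches the prediction, so I'll descend onto it.

```bash
python3 -m crank '[[0,0.001,0.05,0,0,0],[0,0.001,0.09,0,0,0],[0,0.001,0.108,0,0,0],[0,0.001,0.108,0,0,0],[0,0.001,0.108,0,0,0]]' 0.6 40;  python3 -m crank '[[0,0,0,0,0,0],[0,0,0,0,0,0],[0,0,0,0,0,0],[0,0,0,0,0,0],[0,0,0,0,0,0],[0,0,0,0,0,0]]' 0.0 40; python3 -m crank '[[0,0,-0.05,0,0,0],[0,0,-0.09,0,0,0],[0,0,-0.09,0,0,0],[0,0,-0.09,0,0,0]]' - 40; python3 to.py .537 .223 .125 -.12 .537 .223 .065 -.12
```

```text
time_s: 11.8
tcp_pos: [0.4954, -0.1468, 0.0323]
orientation: [3.141, -0.001, -0.05]
ft_force: [-0.7, 0.7, 0.1]
opening: 0.599
grasp_force: 0.0
time_s: 12.55
tcp_pos: [0.4956, -0.1471, 0.0324]
orientation: [3.141, -0.002, -0.05]
ft_force: [-2.1, 1.3, 9.1]
opening: 0.272
grasp_force: 38.7
time_s: 13.05
tcp_pos: [0.4946, -0.1471, 0.1213]
orientation: [3.141, -0.0, -0.05]
ft_force: [0.8, -0.2, -0.9]
opening: 0.275
grasp_force: 39.3
[ 0.0237 -0.3718 -0.0038] [ 0.   -0.    0.07] rows>=6.0
[ 0.0237 -0.3718  0.0562] [ 0.   -0.    0.07] rows>=6.0
t 13.05 F [ 0.8 -0.2 -0.9]
```

```bash
python3 -m crank '[[0.004,-0.06,-0.004,0,0,0.01],[0.008,-0.12,-0.004,0,0,0.02],[0.012,-0.18,-0.004,0,0,0.03],[0.016,-0.24,-0.004,0,0,0.04],[0.02,-0.3,-0.004,0,0,0.06],[0.024,-0.36,-0.004,0,0,0.07],[0.024,-0.372,-0.004,0,0,0.07],[0.024,-0.372,-0.004,0,0,0.07],[0.024,-0.372,-0.004,0,0,0.07]]' - 40
python3 - <<'E'
from h import *
snap('wrist','w5',s=1.2)
o=manip.get_obs(); print(o['tcp_pos'],o['orientation'])
E
```

```text
time_s: 14.18
tcp_pos: [0.5374, 0.2213, 0.1247]
orientation: [3.14, 0.001, -0.122]
ft_force: [-0.4, 0.2, -0.3]
opening: 0.274
grasp_force: 39.4
[0.53752212 0.22126638 0.12494326] [ 3.14027822e+00  1.97274162e-04 -1.22287134e-01]
```

View pics/w5.png

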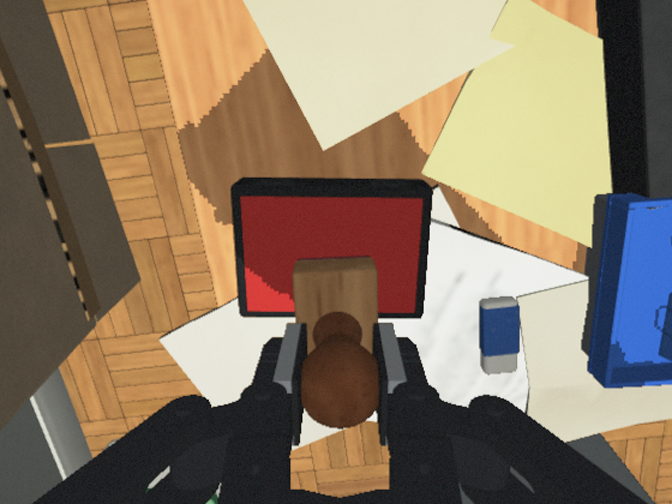

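The red pad's corners are (240,196), (424,197), (411,313) and (246,311). The held stamp's block has its front edge at (295,262) to (377,258).

```bash
python3 - <<'E'
from h import *
np.set_printoptions(precision=4,suppress=True)
f=lambda u,v,z:px2w('w5',(u+.5)/1.2-.5,(v+.5)/1.2-.5,z)[:2]
q=np.array([f(*p,.03) for p in ((240,196),(424,197),(411,313),(246,311))]); e=np.roll(q,-1,0)-q
print(q.mean(0),np.hypot(*e.T),np.arctan2(e[:,1],e[:,0]))
a,b=f(295,262,.1125),f(377,259,.1125); m=(a+b)/2; d=(a-b); print('block front mid',m,np.hypot(*d),'yaw',np.arctan2(d[1],d[0])-np.pi/2,'centre',m-.025*np.array([np.cos(.12),-np.sin(.12)]))
E
python3 to.py .537 .223 .063 -.12
```

```text
[0.5387 0.226 ] [0.0986 0.069  0.0966 0.0681] [-1.7002  2.9684  1.4333 -0.1441]
block front mid [0.5656 0.2188] 0.030138611116103827 yaw -0.08514421331335797 centre [0.5408 0.2218]
[-0.0007 -0.0017  0.0619] [ 0.001  0.    -0.002] rows>=1.0
t 14.225 F [-0.1 -0.5 -0.7]
```

```bash
python3 -m crank '[[-0.002,-0.003,0.02,0,0,0.02],[-0.002,-0.003,0.04,0,0,0.02],[-0.002,-0.003,0.055,0,0,0.02],[-0.002,-0.003,0.061,0,0,0.02],[-0.002,-0.003,0.0625,0,0,0.02],[-0.002,-0.003,0.0625,0,0,0.02]]' - 40
```

```text
time_s: 14.98
tcp_pos: [0.5362, 0.2265, 0.0633]
orientation: [-3.142, -0.001, -0.14]
ft_force: [0.9, 0.1, -0.1]
opening: 0.276
grasp_force: 39.4
```

```bash
python3 -m crank '[[0,0.001,0.001,0,0,0],[0,0.001,0.0015,0,0,0],[0,0.001,0.0015,0,0,0]]' - 40; python3 -m crank '[[0,0,0,0,0,0],[0,0,0,0,0,0],[0,0,0,0,0,0],[0,0,0,0,0,0]]' 0.6;  python3 -m crank '[[0,0,-0.03,0,0,0],[0,0,-0.08,0,0,0],[0,0,-0.1,0,0,0],[0,0,-0.1,0,0,0]]' 0.6
python3 - <<'E'
from h import *
snap('top','top1',(110,145,300,245),4.2)
E
python3 to.py .475 -.2085 .17 -.061 .475 -.2085 .006 -.061
```

```text
time_s: 15.35
tcp_pos: [0.5364, 0.226, 0.0624]
orientation: [-3.141, -0.002, -0.14]
ft_force: [-1.6, 1.9, 9.9]
opening: 0.276
grasp_force: 39.9
time_s: 15.85
tcp_pos: [0.5357, 0.2254, 0.0613]
orientation: [3.141, -0.0, -0.14]
ft_force: [0.5, -0.3, 0.4]
opening: 0.603
grasp_force: 0.0
time_s: 16.35
tcp_pos: [0.5365, 0.2258, 0.1629]
orientation: [-3.14, -0.003, -0.14]
ft_force: [0.7, -0.1, -0.0]
opening: 0.596
grasp_force: 0.0
[ 4.000e-04  4.382e-01 -8.500e-03] [-0.    -0.001 -0.079] rows>=7.0
[2.000e-04 4.382e-01 1.555e-01] [-0.    -0.001 -0.079] rows>=7.4
t 16.4 F [-0.8 -0.1 -0.6]
```

View pics/top1.png

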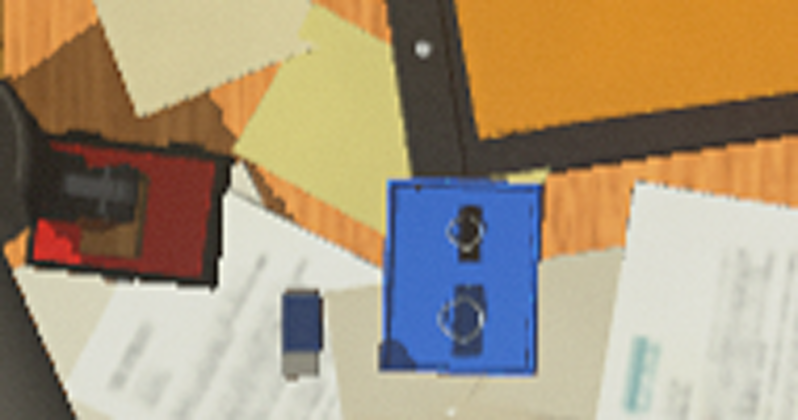

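Both clips stand in the tray, at (468,233) and (468,320). The stamp is on the pad but partly hidden by the arm, so I'll check it again later. On to the highlighter.

```bash
python3 -m crank '[[0,0.06,-0.008,0,0,-0.01],[0,0.12,-0.008,0,0,-0.02],[0,0.18,-0.008,0,0,-0.03],[0,0.24,-0.008,0,0,-0.04],[0,0.3,-0.008,0,0,-0.05],[0,0.36,-0.008,0,0,-0.07],[0,0.42,0.02,0,0,-0.079],[0,0.438,0.05,0,0,-0.079],[0,0.438,0.05,0,0,-0.079],[0,0.438,0.05,0,0,-0.079]]' 0.45; python3 to.py .474 -.2085 .006 -.061
python3 - <<'E'
from h import *
snap('top','top2',(110,155,210,225),8)
d=snap('wrist','w6',s=1.2)
for X in ([.474,-.2085,.013],): print(w2px('w6',X)*1.2)
E
```

```text
time_s: 17.65
tcp_pos: [0.4746, -0.2073, 0.1113]
orientation: [-3.141, 0.001, -0.06]
ft_force: [0.7, 0.8, 0.9]
opening: 0.453
grasp_force: 0.0
[-0.0005  0.0013  0.1053] [-0.     0.001  0.001] rows>=1.7
t 17.65 F [0.7 0.8 0.9]
[341.50346231 257.28583407]
```

View pics/top2.png

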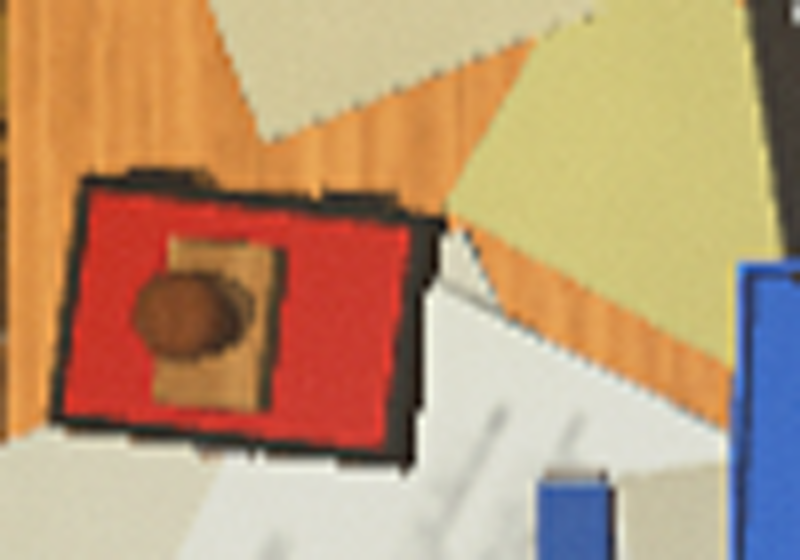

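View pics/w6.png

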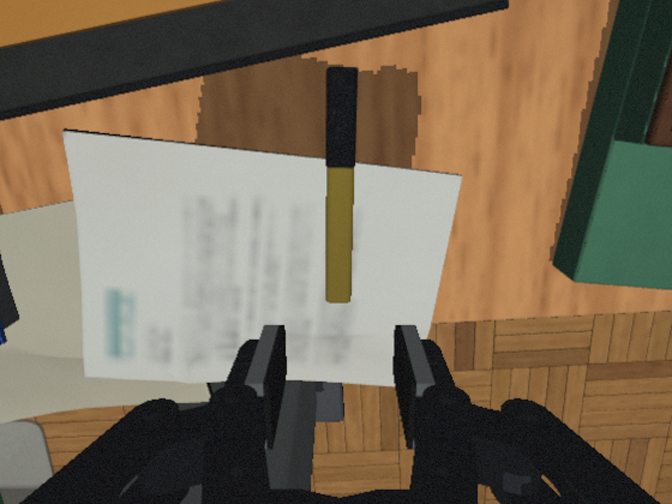

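```bash
python3 - <<'E'
from h import *
f=lambda u,v,z:px2w('top2',110+(u+.5)/8-.5,155+(v+.5)/8-.5,z)[:2]
c=lambda q,z:np.mean([f(*p,z) for p in q],0).round(4)
print('pad',c([(88,190),(410,228),(385,447),(63,413)],.03),'block',c([(172,238),(280,247),(263,412),(153,402)],.05),'knob',f(183,315,.08))
E
python3 -m crank '[[0,0.001,0.05,0,0,0],[0,0.001,0.09,0,0,0],[0,0.001,0.105,0,0,0],[0,0.001,0.105,0,0,0],[0,0.001,0.105,0,0,0]]' 0.45 40;  python3 -m crank '[[0,0,0,0,0,0],[0,0,0,0,0,0],[0,0,0,0,0,0],[0,0,0,0,0,0],[0,0,0,0,0,0],[0,0,0,0,0,0]]' 0.0 40; python3 -m crank '[[0,0,-0.05,0,0,0],[0,0,-0.08,0,0,0],[0,0,-0.08,0,0,0],[0,0,-0.08,0,0,0]]' - 40
```

```text
pad [0.5361 0.2233] block [0.533  0.2238] knob [0.53360819 0.22571858]
time_s: 18.38
tcp_pos: [0.4755, -0.2094, 0.0079]
orientation: [3.141, -0.002, -0.061]
ft_force: [-0.3, 0.4, 0.2]
opening: 0.449
grasp_force: 0.0
time_s: 19.12
tcp_pos: [0.4752, -0.2095, 0.0077]
orientation: [3.141, -0.002, -0.061]
ft_force: [-2.5, 2.0, 13.5]
opening: 0.173
grasp_force: 38.9
time_s: 19.62
tcp_pos: [0.4743, -0.2093, 0.0865]
orientation: [3.141, -0.001, -0.061]
ft_force: [-0.8, 0.2, -1.0]
opening: 0.171
grasp_force: 39.8
```

The stamp's block is within 3 mm of the pad centre and upright. The highlighter is held: the opening is 0.17, about 15 mm. Next I'll line it up in front of the dock mouth.

```bash
python3 to.py .410 -.3668 .09 -.14 .410 -.3668 .039 -.14
```

```text
[-0.0545  0.1612 -0.0035] [ 0.    -0.001  0.079] rows>=2.7
[-0.0546  0.1612  0.0475] [ 0.    -0.001  0.079] rows>=2.8
t 19.625 F [-0.8  0.2 -1. ]
```

```bash
python3 -m crank '[[-0.02,0.05,-0.003,0,0,0.03],[-0.04,0.11,-0.003,0,0,0.06],[-0.0545,0.161,-0.003,0,0,0.079],[-0.0545,0.161,-0.003,0,0,0.079],[-0.0545,0.161,0.03,0,0,0.079],[-0.0545,0.161,0.047,0,0,0.079],[-0.0545,0.161,0.047,0,0,0.079],[-0.0545,0.161,0.047,0,0,0.079]]' - 40; python3 to.py .410 -.3668 .039 -.14
python3 - <<'E'
from h import *
snap('wrist','w7',s=1.2)
E
```

```text
time_s: 20.62
tcp_pos: [0.4106, -0.3665, 0.0399]
orientation: [3.141, -0.0, -0.14]
ft_force: [-0.4, -0.6, -0.0]
opening: 0.166
grasp_force: 39.8
[-0.0006  0.0004  0.0009] [ 0. -0.  0.] rows>=0.0
t 20.625 F [-0.4 -0.6 -0. ]
```

View pics/w7.png

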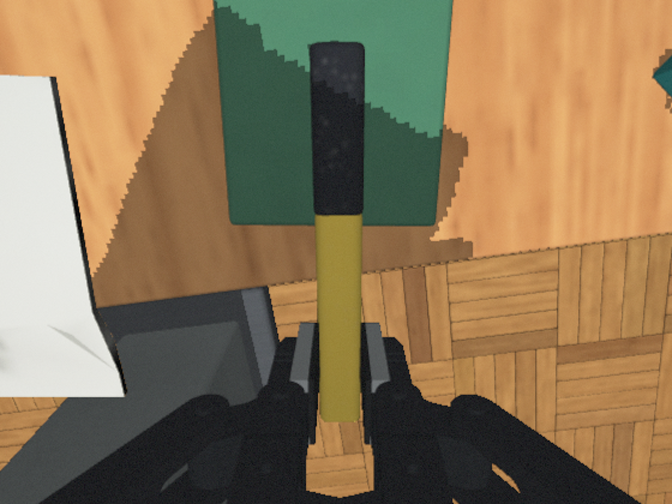

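The highlighter is held along the dock axis. Its cap end is at (338,42), its rear end at (340,420), and the dock's near edge runs (230,223) to (435,226), so it is centred. I'll check that it is level and where the tip is, using numbers only since I have used all 14 pictures.

Run:
```python
from h import *
f=lambda u,v,z:px2w('w7',(u+.5)/1.2-.5,(v+.5)/1.2-.5,z)[:2]
ax=np.array([np.cos(-.14),np.sin(-.14)]); O=np.array([.524,-.3828]); n=np.array([-ax[1],ax[0]])
L=lambda p:(round((p-O)@ax,4),round((p-O)@n,4))
for z in (.039,.042,.045,.048,.051): print(z,'tip',L(f(338,42,z)),'cap w',np.hypot(*(f(310,60,z)-f(365,60,z))).round(4),'rear',L(f(340,420,z)),'barrel w at seam',np.hypot(*(f(315,215,z)-f(363,215,z))).round(4))
print('edge',L(f(230,223,.028)),L(f(435,226,.028)), 'tcp',L(manip.get_obs()['tcp_pos'][:2]))
```

```text
0.039 tip (np.float64(-0.0143), np.float64(0.0003)) cap w 0.0162 rear (np.float64(-0.1479), np.float64(-0.0001)) barrel w at seam 0.0158
0.042 tip (np.float64(-0.0147), np.float64(0.0003)) cap w 0.0159 rear (np.float64(-0.1455), np.float64(-0.0001)) barrel w at seam 0.0155
0.045 tip (np.float64(-0.015), np.float64(0.0003)) cap w 0.0156 rear (np.float64(-0.143), np.float64(-0.0001)) barrel w at seam 0.0151
0.048 tip (np.float64(-0.0153), np.float64(0.0003)) cap w 0.0152 rear (np.float64(-0.1406), np.float64(-0.0001)) barrel w at seam 0.0148
0.051 tip (np.float64(-0.0157), np.float64(0.0003)) cap w 0.0149 rear (np.float64(-0.1381), np.float64(-0.0001)) barrel w at seam 0.0145
edge (np.float64(-0.0718), np.float64(0.039)) (np.float64(-0.073), np.float64(-0.0341)) tcp (np.float64(-0.1145), np.float64(0.0001))
```

```bash
python3 -m crank '[[0.02,0,0.001,0,0,0],[0.04,0,0.001,0,0,0],[0.06,0,0.001,0,0,0],[0.075,0,0.001,0,0,0],[0.08,0,0.001,0,0,0],[0.08,0,0.001,0,0,0]]' - 25; python3 to.py .4970 -.379 .039 -.14
```

```text
time_s: 21.42
tcp_pos: [0.4894, -0.3778, 0.0385]
orientation: [3.141, -0.0, -0.14]
ft_force: [-0.5, -0.8, -0.8]
opening: 0.172
grasp_force: 39.8
[ 0.0077  0.0001 -0.0005] [ 0. -0. -0.] rows>=0.1
t 21.425 F [-0.5 -0.8 -0.8]
```

```bash
python3 -m crank '[[0.002,0,0,0,0,0],[0.004,0,0,0,0,0],[0.004,0,0,0,0,0]]' - 25; python3 -m crank '[[0.002,0,0,0,0,0],[0.003,0,0,0,0,0],[0.003,0,0,0,0,0]]' - 25
```

```text
time_s: 21.8
tcp_pos: [0.4934, -0.3784, 0.0386]
orientation: [3.141, -0.0, -0.14]
ft_force: [-0.1, -0.3, -0.2]
opening: 0.159
grasp_force: 39.8
time_s: 22.18
tcp_pos: [0.4964, -0.3788, 0.0385]
orientation: [3.141, -0.0, -0.14]
ft_force: [-0.1, 0.0, 0.1]
opening: 0.173
grasp_force: 39.8
```

```bash
python3 -m crank '[[0.001,0,0,0,0,0],[0.002,0,0,0,0,0],[0.002,0,0,0,0,0]]'; python3 -m crank '[[0.001,0,0,0,0,0],[0.002,0,0,0,0,0],[0.002,0,0,0,0,0]]'
```

```text
time_s: 22.55
tcp_pos: [0.4973, -0.3789, 0.0381]
orientation: [-3.141, 0.002, -0.141]
ft_force: [-5.5, 0.5, 0.1]
opening: 0.17
grasp_force: 39.8
time_s: 22.92
tcp_pos: [0.4974, -0.3789, 0.0375]
orientation: [-3.141, 0.005, -0.141]
ft_force: [-12.7, 2.3, 1.5]
opening: 0.163
grasp_force: 39.9
```

It made contact with the back wall at 12.7 N. I'll release and lift straight up.

```bash
python3 -m crank '[[0,0,0,0,0,0],[0,0,0,0,0,0],[0,0,0,0,0,0],[0,0,0,0,0,0]]' 0.45; python3 -m crank '[[0,0,-0.04,0,0,0],[0,0,-0.09,0,0,0],[-0.02,0,-0.14,0,0,0],[-0.04,0,-0.16,0,0,0],[-0.04,0,-0.16,0,0,0],[-0.04,0,-0.16,0,0,0]]'
python3 - <<'E'
from h import *
ax=np.array([np.cos(-.14),np.sin(-.14)]); O=np.array([.524,-.3828]); n=np.array([-ax[1],ax[0]])
for cam in ('wrist','top'):
    snap(cam,'f'+cam); im=np.load(f'pics/f{cam}.npz')['image'].astype(int)
    m=(im[...,0]>90)&(im[...,1]>80)&(im[...,2]<70)&(abs(im[...,0]-im[...,1])<60)
    k,l,s,c=cv2.connectedComponentsWithStats(m.astype('uint8'))
    for i in range(1,k):
        if s[i,4]<25: continue
        v,u=np.where(l==i); P=np.array([px2w('f'+cam,a,b,.037)[:2] for a,b in zip(u,v)])-O
        print(cam,s[i],'local x',(P@ax).min().round(4),(P@ax).max().round(4),'y',(P@n).min().round(4),(P@n).max().round(4))
E
```

```text
time_s: 23.42
tcp_pos: [0.5005, -0.3793, 0.0386]
orientation: [3.141, -0.001, -0.14]
ft_force: [-0.8, -0.2, 0.0]
opening: 0.452
grasp_force: 0.0
time_s: 24.18
tcp_pos: [0.461, -0.3735, 0.198]
orientation: [-3.142, -0.0, -0.14]
ft_force: [-0.1, -0.0, -0.6]
opening: 0.455
grasp_force: 0.0
wrist [335   0   5  11  30] local x 0.0703 0.0767 y -0.0403 -0.0374
wrist [334   6  11  34  52] local x 0.0511 0.0728 y -0.0441 -0.0373
wrist [ 165   12  112  222 7915] local x -0.1039 0.0691 y 0.0061 0.097
wrist [418  23  16  12  26] local x 0.0543 0.0616 y -0.1097 -0.0995
wrist [546  38  14  46 178] local x 0.0199 0.0514 y -0.2056 -0.1988
wrist [239  44  31  43 420] local x 0.0181 0.0478 y 0.0106 0.033
wrist [256  55  65  44 865] local x 0.0092 0.0402 y -0.0286 0.0209
wrist [240  78   8  20  56] local x 0.0101 0.024 y 0.0279 0.0332
wrist [ 274  108   19   75 1387] local x -0.058 0.0018 y -0.0073 0.0075
wrist [324 127  16  33 390] local x -0.0386 -0.0129 y -0.0447 -0.0332
wrist [ 361  182  199  123 2080] local x -0.1759 -0.0583 y -0.2478 -0.0686
wrist [484 199   6  17  27] local x -0.0875 -0.0731 y -
[... 2512 characters left out ...]
13  29] local x -0.0202 0.0091 y 0.8679 0.8792
top [ 32 166   3  13  26] local x -0.0657 -0.0365 y 0.8584 0.8669
top [241 169 112  18 112] local x -0.0215 0.0535 y 0.0957 0.358
top [487 175  13   7  30] local x 0.0668 0.0802 y -0.2615 -0.232
top [380 176  23  17 170] local x 0.0106 0.046 y -0.0314 0.0241
top [479 181  10  10  28] local x 0.0413 0.0659 y -0.2362 -0.2162
top [131 185  13  11  58] local x -0.0735 -0.0498 y 0.5911 0.622
top [386 195   7  19 101] local x -0.0419 0.0027 y -0.0098 0.0039
top [130 197  13   9  55] local x -0.0994 -0.078 y 0.5905 0.6199
top [503 200   9  15  27] local x -0.0091 0.0269 y -0.2972 -0.2801
top [ 33 214   3  10  26] local x -0.1732 -0.1514 y 0.8395 0.8472
```

The highlighter's rear end is at dock x = -58 mm, where -59 means touching the wall, and it is centred. The wall-contact force agrees, so I'm handing in.

```bash
python3 -c "
from rig import manip
print(manip.hand_in())"
```

```text
the job is handed in; nothing more can be done
None
```

I handed the job in at about 24 s, released and clear: both clips stand in the blue tray, the stamp stands within about 3 mm of the red pad's centre, and the highlighter is under the dock roof against the back wall; the hand-in returned no verdict.

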